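# Lift a slide rack out of its staining dish and hold it level

### The arm

A 6-joint arm with a two-finger parallel gripper is mounted at the origin on the work surface. World frame = base frame: x ahead of the robot, y to its left, z up, the work surface at z = 0. Lengths are in m, angles in rad, forces in N, time in s.
With the tool pointing down it reaches from about 0.4 to 0.925 m from the base axis. Payload 12.5 kg.
Tool frame: the origin (TCP) lies midway between the tips of the shut fingers; the grasp point (between the pads) lies ctrl.grip_point_offset behind it (ctrl.grip_point_offset is the distance from the TCP to the grasp point, in m); z points along the fingers, y is the line along which they close (so a half turn about z gives the same grasp; the last joint's range is limited). The gripper opens to 95 mm and grips with 3 to 60 N. Pads are 20 mm wide; open, the fingers measure 119 mm over their backs; the gripper's body (75 mm by 180 mm) begins 59 mm behind the grasp point.
Start: joints at [0.998, 0.491, 1.559, -0, 1.092, -0.106], TCP at [0.281, 0.558, 0.215] pointing down, gripper open.
Joint ranges: [-3.1, 3.1], [-0.84, 2.19], [0.05, 2.79], [-1.13, 4.28], [0.06, 2.93], [-2.69, 2.69]. Speed limits (rad/s): [2.22, 2.22, 2.79, 3.14, 3.14, 3.14].

### API

Orientations are given as a rotation vector (axis times angle).
In Python, from plant import ctrl, cams gives the robot as it stands (ctrl), with the cameras (cams).
- The arm moves only by the shell command python3 jog.py FILE [FORCE], which reads ROWS from the file FILE. ROWS is a JSON list of rows, 1 to 10 of them, each an object with the fields aperture (the finger opening in m), pos (a list: dx, dy, dz in normalised numbers (1 is 1 m)), rz (a turn about the tool's z in a scale on which 1.0 is 180 degrees); a field left out counts as zero (the opening has to be given); each row is the pose to reach, as a shift and turn from the pose commanded when the command began, along the tool's axes at that moment; what a row does not reach only later rows make up. A row lasts 1/8 s, in which the tool goes at most 0.0625 m and 0.188 rad, less where a joint would pass 70% of its speed; a pose out of reach is approached as far as the arm can. The fingers move at their own pace and stop on an object; FORCE is the grip in N (left out, the last holds). Time passes only in rows, so rows that do not move let the fingers close. It prints the time, the measured TCP pose, the force, the opening and the grip force at its end. Input that does not fit is refused with a message, and nothing moves.
- ctrl.get_state(): the state, without advancing time (a new reading comes with each control period).
- cams.capture(name): name is "side" or "top"; returns the picture (400x640x3 uint8, red, green, blue); there is no depth.
- cams.calibration(name): a dict with "K" (3x3 intrinsics, pixels), "R" (3x3) and "t" (3): a world point X has camera coordinates R X + t. Camera axes: x right, y down, z forward; pixel columns grow to the right and rows downward; lengths in m; the calibration is good to about 2 mm. A picture is of the moment at which its call begins. calibration takes no time and is no camera call.
- ctrl.finish_job(): hands the job in; it is judged then, once.
The state is a dict: "t": time; "q": joint angles; "qd": joint speeds; "tau": joint torques, N m; "position": TCP position; "ee_rot": TCP orientation; "ft_force": force on the tool from outside, world axes, zero at the start; "ft_torque": the same for the moment, N m; "gripper_width": finger opening in m; "gripper_force": force on a finger pad.
Only numpy, scipy, OpenCV 4.12 (cv2) and the standard library are available. Lean on these libraries where they do the work, as an engineer would, in place of code of your own. Each camera call takes 0.05 s, during which the arm holds its last target. There are 200 camera calls.

### The job

I want to look over the stained slides: take the lid off the glass staining dish and lay it gently on the bench beside the dish, flat and knob up. Then lift the rack of slides out by its handle without tipping it, and hold it still and level over the dish with its underside about 5 cm above the rim; hold it there for a few seconds and finish while still holding it. Leave the dish and the other things on the bench where they stand.

Things in the scene. Friction and masses are not known exactly. Their poses are not given: they have to be found in the camera images.
- dish: Rectangular clear glass staining dish, 118 (x) x 104 (y) x 92 mm high, walls and floor 5 mm thick, rim thickened by 1.5 mm; loose, 0.8 kg. It holds the rack and is closed by the lid. Origin: centre of its underside; z up, x along the long side. Rim at z = 92 mm, inner floor at z = 5 mm, inside 108 x 94 mm.
- lid: Stainless steel lid lying loose on the dish: plate 122 (x) x 108 (y) x 4 mm, below it a 102 x 88 x 4 mm locating step that sits inside the mouth with 3 mm play; black round knob in the middle; 0.2 kg. Origin: centre of the step's underside, 88 mm above the bench while on the dish, 0 when it lies on the bench knob up; z up through the knob.
- lid_knob (a point): Point to grip on the lid's knob, on its axis, 26 mm above the lid's origin: the knob is 25 mm in diameter; its widest part runs from 19 to 31 mm and its top is at 34 mm; the plate's top is at 8 mm.
- rack: Stainless steel slide rack standing loose on the dish's inner floor (5 mm play all round), 92 (x) x 82 (y) x 39 mm high without handle, with 15 glass slides on edge in a row along x, up to z = 30 mm; 0.2 to 0.3 kg with handle, balanced about its middle. Origin: centre of its underside; z up, x along the row, within 2 degrees of the dish's x.
- rack_handle: The rack's bail handle: a 3 mm wire bow hinged to the middle of the rack's end plates; it swings about the rack's x, at most 17 degrees either way, and stays leaning by slight friction; hung by it the rack finds its level by itself. Origin: on the hinge axis, midway, 34 mm above the rack's underside; x along the hinge, z up the bow to its cross bar.
- handle_grip (a point): Middle of the handle's cross bar, 40 mm from the hinge axis: a black plastic sleeve, 11 mm in diameter, 62 mm long, along the rack's x. Upright, it is 74 mm above the rack's underside, 13 mm below the dish's rim. Fingers closing along the rack's y reach it from above between the dish's long walls (each 47 mm from the dish's middle).
- spare_dish: A second glass staining dish of the same size, open and empty; origin at the centre of its underside. To be left alone.
- wash_bottle: White wash bottle with a red cap and a bent spout, 70 mm in diameter, 175 mm high, the spout reaching 58 mm along its x; origin at the centre of its underside. To be left alone.
- slide_box: Closed flat plastic slide box, 92 (x) x 152 (y) x 35 mm; origin at the centre of its underside. To be left alone.

How it is judged:
On the way, in this order (a step that is already met when the one before it is completed fails the run):
1. the lid lies flat on the bench, knob up, clear of the dish and let go (height (world z) of lid below 0.006 m and angle between lid's own z axis and vertical below 0.08 rad and horizontal distance between lid and dish above 0.1 m and contact force between lid and the fingers below 0.05 N and contact force between lid and dish below 0.05 N and linear speed of lid below 0.02 m/s), for 0.3 s.
2. the rack is held by its handle over the dish, clear of it, level and still, for two seconds (z of rack in the frame of dish between 0.112 and 0.192 m and horizontal distance between rack and dish below 0.04 m and angle between rack's own z axis and vertical below 0.14 rad and linear speed of rack below 0.03 m/s and angular speed of rack below 0.25 rad/s and contact force between the fingers and rack_handle above 1 N and contact force between rack and dish below 0.05 N and contact force between rack and lid below 0.05 N), for 2 s.
At the end, for the whole second after the job is handed in: Rack held by handle over the dish (centres within 40 mm), underside 20-100 mm above the rim, level within 8 deg, under 30 mm/s, off dish and lid; lid flat, knob up, let go on the bench, over 100 mm from the dish centre; dish and bystanders within 20 mm of their starts (all of step 1 and all of step 2 and distance of each of dish, spare_dish, wash_bottle, slide_box from where it was at the start of the episode below 0.02 m); the arm keeps its last pose, push and grip.
It fails at once if the rack is tipped by more than 20 degrees (angle between rack's own z axis and vertical above 0.35 rad).
It fails at once if the lid is let fall (faster than 0.45 m/s out of the fingers) (linear speed of lid above 0.45 m/s and contact force between lid and the fingers below 0.05 N).
It fails at once if the rack is let fall (linear speed of rack above 0.45 m/s and contact force between rack_handle and the fingers below 0.05 N).
It fails at once if the dish is shifted by more than 20 mm (distance of dish from where it was at the start of the episode above 0.02 m).
It fails at once if the spare dish, the wash bottle or the slide box is shifted by more than 20 mm (distance of any of spare_dish, wash_bottle, slide_box from where it was at the start of the episode above 0.02 m).
It also fails if it takes over 67 s, if anything falls off the work surface, if the arm or the gripper's body presses on something with over 40 N, if the wrist force passes 120 N, or if a joint passes its speed limit or range.

## Working session

There is one attempt and no reset: what is moved stays moved. The work goes in short steps, Python scripts to look and compute and a shell command to move; the robot and the scene stay as the last step left them, time stands still between calls to the robot, and variables do not carry over. Pictures are saved under pics/ and viewed, at most 10 in all, crops included, and the job is handed in when it is done.

```bash
ls; mkdir -p pics; python3 - <<'E'
from plant import ctrl, cams
import cv2,numpy as np
print(ctrl.grip_point_offset)
for n in("side","top"):
    cv2.imwrite(f"pics/{n}0.png",cams.capture(n)[:,:,::-1])
    c=cams.calibration(n);print(n,c)
s=ctrl.get_state();print(s["position"],s["ee_rot"],s["gripper_width"],s["t"])
E
```

```text
jog.py
pics
plant.py
0.0188
side {'K': array([[501.54951729,   0.        , 319.9586685 ],
       [  0.        , 501.54951729, 204.19682646],
       [  0.        ,   0.        ,   1.        ]]), 'R': array([[ 0.95604574, -0.29307897, -0.00901411],
       [-0.19758949, -0.62122883, -0.75830939],
       [ 0.21664471,  0.72675956, -0.6518325 ]]), 't': array([-0.55591366,  0.19516847,  1.33797996])}
top {'K': array([[440.07298819,   0.        , 316.75009868],
       [  0.        , 440.07298819, 199.80909672],
       [  0.        ,   0.        ,   1.        ]]), 'R': array([[-0.0240391 , -0.99965572,  0.01051487],
       [-0.99499909,  0.02290448, -0.09722239],
       [ 0.09694808, -0.01279943, -0.99520714]]), 't': array([0.01419882, 0.62188119, 1.44647914])}
[0.28114323 0.55794543 0.21413014] [-7.26521932e-01 -3.05611941e+00  1.47612470e-03] 0.09503883076412169 0.1
```

View pics/side0.png

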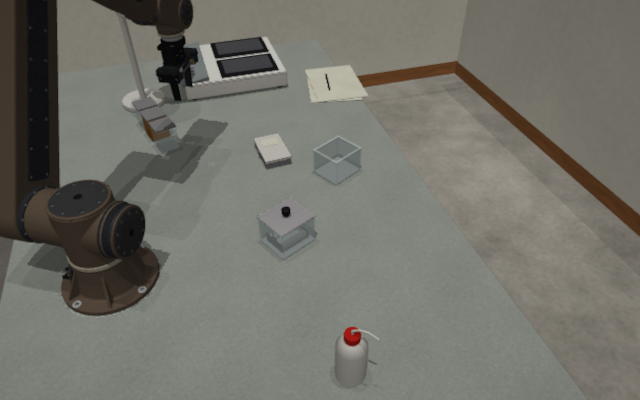

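View pics/top0.png

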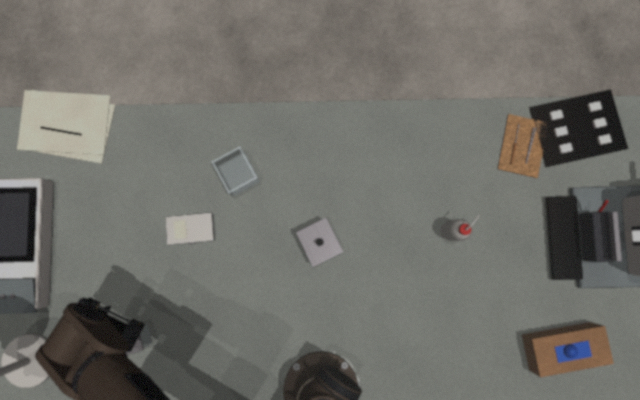

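Side: the lidded dish has its knob at about (286,212), with the spare dish at (338,160), the slide box at (272,150) and the bottle at (351,355). Top: knob at about (319,242), spare dish (235,170), box (190,229), bottle (460,230). Next I'll enlarge the area around the dish.

```bash
cat > h.py <<'E'
from plant import ctrl, cams
import cv2,numpy as np
from scipy.spatial.transform import Rotation as Ro
C={n:cams.calibration(n) for n in("side","top")}
def P(n): c=C[n]; return c["K"]@np.c_[c["R"],c["t"]]
def tri(s,t):
    X=cv2.triangulatePoints(P("side"),P("top"),np.array(s,float).reshape(2,1),np.array(t,float).reshape(2,1))[:,0]; return X[:3]/X[3]
def proj(n,X): p=P(n)@np.append(X,1); return p[:2]/p[2]
def onz(n,uv,z):
    c=C[n]; d=c["R"].T@np.linalg.inv(c["K"])@[*uv,1]; o=-c["R"].T@c["t"]; return o+d*(z-o[2])/d[2]
def crop(n,u,v,w,h,k): return cv2.resize(cams.capture(n)[v:v+h,u:u+w,::-1],None,fx=k,fy=k,interpolation=cv2.INTER_CUBIC)
def rel(X):
    "world grasp point -> tool-axis shift"
    s=ctrl.get_state(); R=Ro.from_rotvec(s["ee_rot"]).as_matrix()
    return R.T@(np.array(X)-s["position"])+[0,0,ctrl.grip_point_offset],R
E
python3 - <<'E'
from h import *
cv2.imwrite("pics/c1.png",np.hstack([crop("side",250,190,80,80,5),crop("top",280,200,80,80,5)]))
E
```

```text
(no output)
```

View pics/c1.png

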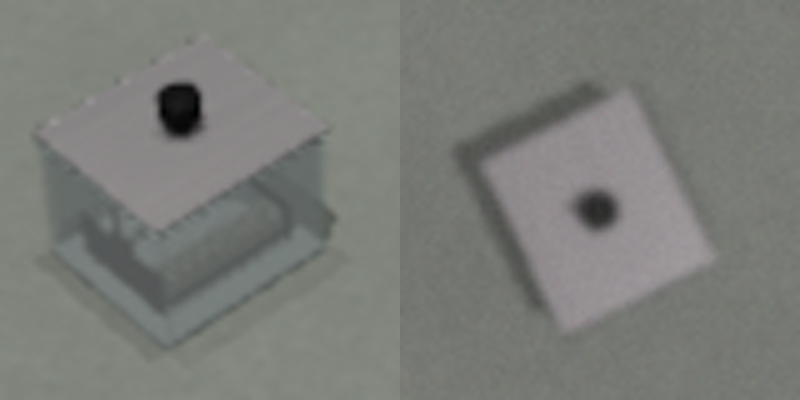

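Crop: lid corners in the side view at crop (37,133), (205,37), (328,130), (160,230), knob (180,107). In the top view they are at (630,87), (482,162), (563,333), (715,258), minus 400 in u, knob (197,210).

```bash
python3 - <<'E'
from h import *
S=lambda u,v:(250+(u+.5)/5-.5,190+(v+.5)/5-.5)
T=lambda u,v:(280+(u-400+.5)/5-.5,200+(v+.5)/5-.5)
k=tri(S(180,107),T(597,210));print("knob",k)
s=[(37,133),(205,37),(328,130),(160,230)]
print("t onz",[onz("top",T(*p),.096).round(4) for p in[(630,87),(482,162),(563,333),(715,258)]])
print("s onz",[onz("side",S(*p),.096).round(4) for p in s])
# match by nearest
t=[(630,87),(482,162),(563,333),(715,258)]
pts=[]
for p in s:
    w=onz("side",S(*p),.096); q=min(t,key=lambda q:np.linalg.norm(onz("top",T(*q),.096)-w)); X=tri(S(*p),T(*q)); pts.append(X);print(p,q,X.round(4))
pts=np.array(pts);print("center",pts.mean(0))
for i in range(4):
    d=pts[(i+1)%4]-pts[i];print(np.linalg.norm(d),np.degrees(np.arctan2(d[1],d[0])))
print("knob onz",onz("top",T(597,210),.114),onz("side",S(180,107),.114))
for n,a,b in(("spare",(338,160),(235,170)),("box",(272,148),(190,229)),("bottle",(351,340),(460,230))):print(n,onz("side",a,.05),onz("top",b,.05))
d,R=rel(k);print(d,R)
E
```

```text
knob [ 0.48281507 -0.00345143  0.10985987]
t onz [array([ 0.5598, -0.0265,  0.096 ]), array([0.5143, 0.0689, 0.096 ]), array([0.4053, 0.0198, 0.096 ]), array([ 0.45  , -0.0776,  0.096 ])]
s onz [array([0.4065, 0.0148, 0.096 ]), array([0.5149, 0.0664, 0.096 ]), array([ 0.5592, -0.0312,  0.096 ]), array([ 0.4527, -0.0796,  0.096 ])]
(37, 133) (563, 333) [0.4062 0.0197 0.0918]
(205, 37) (482, 162) [0.5149 0.0688 0.094 ]
(328, 130) (630, 87) [ 0.5603 -0.0267  0.0919]
(160, 230) (715, 258) [ 0.4517 -0.078   0.0947]
center [ 0.48327482 -0.00406091  0.09308542]
0.11933913164988932 24.339142945226747
0.10578252689951644 -64.6026108061842
0.12015052057856178 -154.70202324587402
0.10779900665080097 114.96264756678839
knob onz [ 0.4821031  -0.00324727  0.114     ] [ 0.48242906 -0.00817672  0.114     ]
spare [0.72280282 0.25712266 0.05      ] [0.72596086 0.26926111 0.05      ]
box [0.53145748 0.3916417  0.05      ] [0.53353158 0.4176846  0.05      ]
bottle [ 0.53033031 -0.40598501  0.05      ] [ 0.50917263 -0.47035702  0.05      ]
[-0.43274367 -0.41061214  0.12347777] [[-8.93021716e-01  4.50013476e-01 -2.93800988e-04]
 [ 4.50013571e-01  8.93021562e-01 -5.24292554e-04]
 [ 2.64319023e-05 -6.00419068e-04 -9.99999819e-01]]
```

The manual's scale: turns go in shares of 180 degrees. Converting my numbers, 2.24 rad is 0.713.

```bash
echo '[{"aperture":0.07,"pos":[-0.433,-0.4116,0],"rz":0.713},{"aperture":0.07,"pos":[-0.433,-0.4116,0],"rz":0.713},{"aperture":0.07,"pos":[-0.433,-0.4116,0],"rz":0.713},{"aperture":0.07,"pos":[-0.433,-0.4116,0],"rz":0.713},{"aperture":0.07,"pos":[-0.433,-0.4116,0],"rz":0.713},{"aperture":0.07,"pos":[-0.433,-0.4116,0],"rz":0.713},{"aperture":0.07,"pos":[-0.433,-0.4116,0],"rz":0.713},{"aperture":0.07,"pos":[-0.433,-0.4116,0],"rz":0.713},{"aperture":0.07,"pos":[-0.433,-0.4116,0],"rz":0.713},{"aperture":0.07,"pos":[-0.433,-0.4116,0],"rz":0.713}]' > next.json && python3 jog.py next.json 20; python3 -c "
from h import *
d,R=rel([.4825,-.0045,.118]);print(d,R[:,1],np.degrees(np.arctan2(R[1,1],R[0,1])),ctrl.get_state()['q'])"
```

```text
t: 1.45
position: [0.4833, -0.0069, 0.2146]
ee_rot: [2.899, 1.211, 0.0]
ft_force: [0.4, 0.4, -0.1]
gripper_width: 0.07
gripper_force: 0.0
[ 0.0011619  -0.00230688  0.11541839] [ 7.11394977e-01 -7.02792376e-01  2.51475595e-04] -44.651470050214876 [-1.51106035e-01  2.90411326e-01  1.89574140e+00 -4.32676502e-05
  9.55154770e-01  6.28234097e-01]
```

Converted, 0.36 rad is 0.1146.

```bash
echo '[{"aperture":0.07,"rz":0.1146},{"aperture":0.07,"rz":0.1146},{"aperture":0.07,"rz":0.1146},{"aperture":0.07,"rz":0.1146}]' > next.json && python3 jog.py next.json; python3 - <<'E'
from h import *
d,R=rel([.4825,-.0045,.118]);print(d,np.degrees(np.arctan2(R[1,1],R[0,1])))
cv2.imwrite("pics/c2.png",np.hstack([crop("side",230,120,100,140,4),crop("top",270,180,100,140,4)]))
E
```

```text
t: 1.95
position: [0.4827, -0.0042, 0.2146]
ee_rot: [-3.064, -0.691, -0.0]
ft_force: [-0.0, 0.2, 0.3]
gripper_width: 0.07
gripper_force: 0.0
[-0.00030954  0.00023243  0.11542113] -64.56976582472498
```

View pics/c2.png

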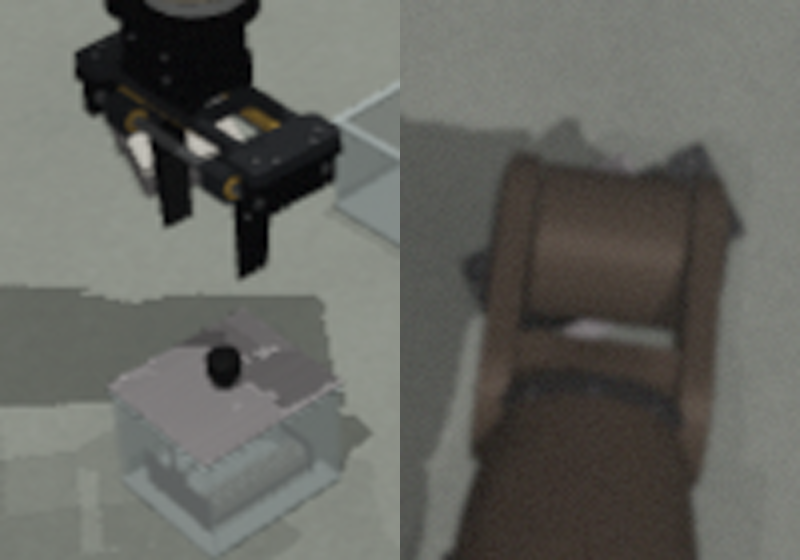

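The open fingers straddle the knob axis, with the knob in the side crop at (224,366). Descending and gripping.

```bash
echo '[{"aperture":0.07,"pos":[0,0,0.05]},{"aperture":0.07,"pos":[0,0,0.085]},{"aperture":0.05,"pos":[0,0,0.105]},{"aperture":0.045,"pos":[0,0,0.115]},{"aperture":0.04,"pos":[0,0,0.115]},{"aperture":0.035,"pos":[0,0,0.115]},{"aperture":0.03,"pos":[0,0,0.115]},{"aperture":0.02,"pos":[0,0,0.115]},{"aperture":0.015,"pos":[0,0,0.115]},{"aperture":0.015,"pos":[0,0,0.115]}]' > next.json && python3 jog.py next.json 25; echo '[{"aperture":0.015,"pos":[0,0,-0.02]},{"aperture":0.015,"pos":[0,0,-0.06]},{"aperture":0.015,"pos":[0,0,-0.1]},{"aperture":0.015,"pos":[0,0,-0.1]}]' > next.json && python3 jog.py next.json;python3 - <<'E'
from h import *
d,R=rel([.48,-.215,.030]);print(d,np.degrees(np.arctan2(R[1,1],R[0,1])))
cv2.imwrite("pics/c3.png",np.hstack([crop("side",230,120,100,140,4),crop("top",270,180,100,140,4)]))
E
```

```text
t: 3.3
position: [0.4829, -0.0043, 0.1]
ee_rot: [3.066, 0.685, 0.001]
ft_force: [-0.2, -0.2, 5.1]
gripper_width: 0.0242
gripper_force: 25.0
t: 3.8
position: [0.4836, -0.0043, 0.2018]
ee_rot: [3.064, 0.685, 0.007]
ft_force: [0.4, -0.8, -2.5]
gripper_width: 0.0241
gripper_force: 25.0
[-0.09364584  0.18864512  0.19069645] -64.7964965355816
```

View pics/c3.png

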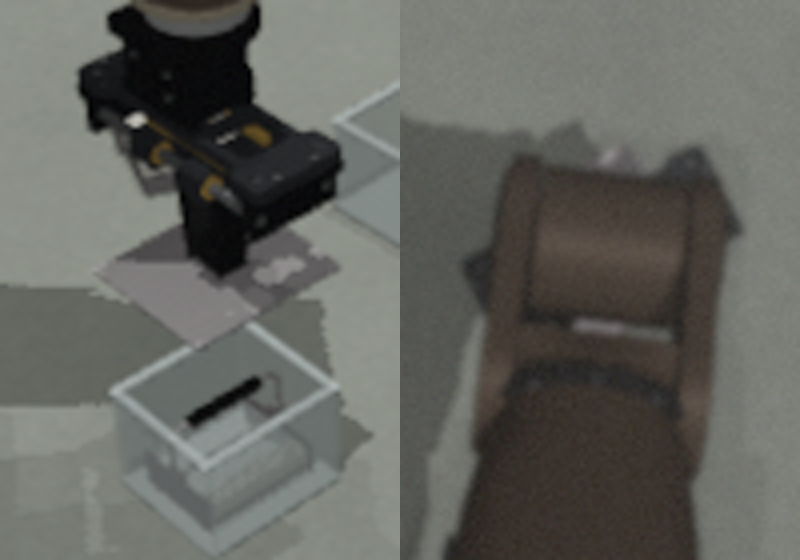

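The lid came up level on the knob. The rack's black sleeve now shows in the side crop from (190,420) to (262,382). Next I'll carry the lid sideways.

```bash
echo '[{"aperture":0.015,"pos":[-0.02,0.04,0]},{"aperture":0.015,"pos":[-0.045,0.09,0]},{"aperture":0.015,"pos":[-0.07,0.14,0]},{"aperture":0.015,"pos":[-0.094,0.1886,0]},{"aperture":0.015,"pos":[-0.094,0.1886,0.05]},{"aperture":0.015,"pos":[-0.094,0.1886,0.1]},{"aperture":0.015,"pos":[-0.094,0.1886,0.14]},{"aperture":0.015,"pos":[-0.094,0.1886,0.16]},{"aperture":0.015,"pos":[-0.094,0.1886,0.16]},{"aperture":0.015,"pos":[-0.094,0.1886,0.16]}]' > next.json && python3 jog.py next.json
```

```text
t: 5.15
position: [0.4779, -0.2149, 0.0396]
ee_rot: [-3.066, -0.685, 0.0]
ft_force: [-0.6, 0.4, -0.3]
gripper_width: 0.0239
gripper_force: 25.0
```

Another 28 mm should touch down, so I'll lower it slowly.

```bash
echo '[{"aperture":0.015,"pos":[0,0,0.012]},{"aperture":0.015,"pos":[0,0,0.02]},{"aperture":0.015,"pos":[0,0,0.024]},{"aperture":0.015,"pos":[0,0,0.026]},{"aperture":0.015,"pos":[0,0,0.027]},{"aperture":0.015,"pos":[0,0,0.028]},{"aperture":0.015,"pos":[0,0,0.028]}]' > next.json && python3 jog.py next.json
```

```text
t: 6.02
position: [0.478, -0.215, 0.0121]
ee_rot: [3.066, 0.685, 0.001]
ft_force: [-1.1, 0.2, 5.0]
gripper_width: 0.0243
gripper_force: 25.0
```

Touchdown with 5 N. Releasing, rising, then looking.

```bash
echo '[{"aperture":0.03},{"aperture":0.04},{"aperture":0.05},{"aperture":0.05,"pos":[0,0,-0.02]},{"aperture":0.05,"pos":[0,0,-0.07]},{"aperture":0.05,"pos":[0,0,-0.13]},{"aperture":0.05,"pos":[0,0,-0.19]},{"aperture":0.05,"pos":[0,0,-0.2]},{"aperture":0.05,"pos":[0,0,-0.2]}]' > next.json && python3 jog.py next.json; python3 - <<'E'
from h import *
cv2.imwrite("pics/c4.png",np.hstack([crop("side",250,190,90,110,4.44),crop("top",280,190,90,110,4.44)]))
cv2.imwrite("pics/c5.png",crop("top",280,195,80,80,7))
E
```

```text
t: 7.15
position: [0.4778, -0.2149, 0.2116]
ee_rot: [3.066, 0.685, 0.001]
ft_force: [-0.4, 0.3, -1.3]
gripper_width: 0.0501
gripper_force: 0.0
```

View pics/c4.png

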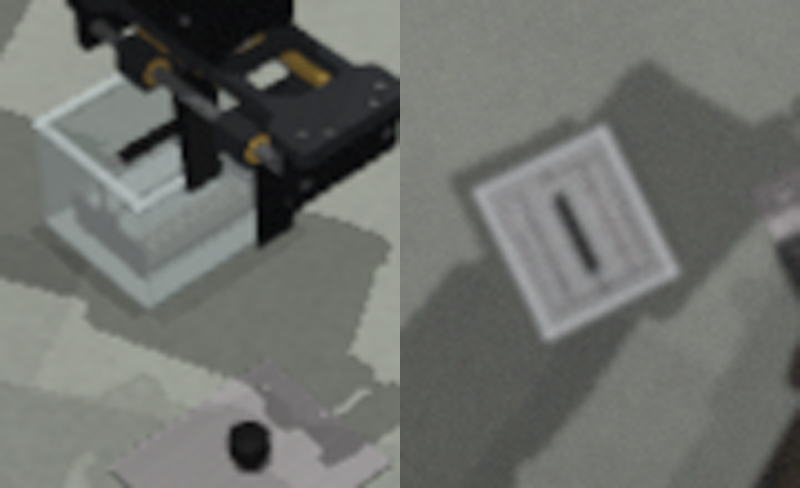

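The lid lies flat, knob up, at side crop (250,445). In the top view the sleeve runs from (558,197) to (595,272); the gripper hides it in the side view. For more precision I'll enlarge the sleeve from the top image and from the earlier side image.

```bash
python3 - <<'E'
import cv2,numpy as np
a=cv2.imread("pics/c5.png")[140:420,140:420]; b=cv2.imread("pics/c3.png")[330:490,100:350]
a=cv2.resize(a,(400,400)); b=cv2.resize(b,(400,256))   # a: px=280+(140+u*.7)/7 ; b: 230+(100+u*.625)/4
o=np.zeros((400,800,3),np.uint8);o[:,:400]=a;o[:256,400:]=b;cv2.imwrite("pics/c6.png",o)
E
```

```text
(no output)
```

View pics/c6.png

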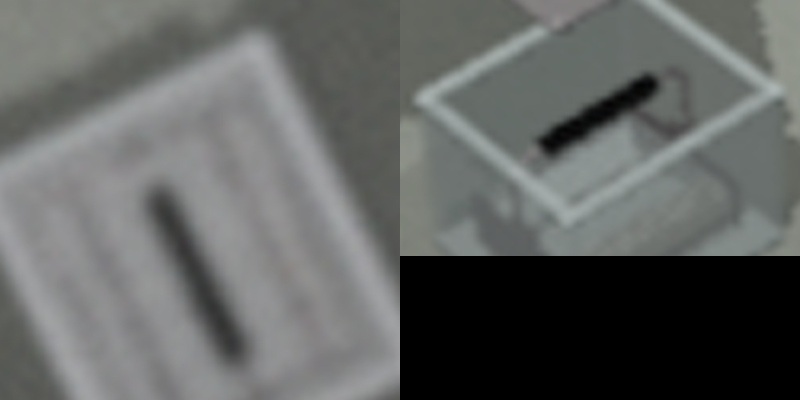

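Sleeve ends: top crop (158,190) to (235,357), side crop (544-400,146) to (655-400,81).

```bash
python3 - <<'E'
from h import *
# c5: scale 7, c3: scale 4 (half-pixel corrected)
T=lambda u,v:(280+(140+u*.7+.5)/7-.5,195+(140+v*.7+.5)/7-.5)
S=lambda u,v:(230+(100+u*.625+.5)/4-.5,120+(330+v*.625+.5)/4-.5)
A=tri(S(255,81),T(158,190));B=tri(S(144,146),T(235,357))
M=(A+B)/2;d=A-B
print(A,B,M,np.linalg.norm(d),np.degrees(np.arctan2(d[1],d[0])))
# dish rim corners, c4 scale 4.44
T4=lambda u,v:(280+(u-400)/4.44-.4,190+v/4.44-.4)
pts=np.array([onz("top",T4(*p),.092) for p in[(605,127),(475,188),(548,340),(678,271)]]);print("dish",pts.mean(0))
for i in range(4):
    e=pts[(i+1)%4]-pts[i];print(np.linalg.norm(e),np.degrees(np.arctan2(e[1],e[0])))
for z in(.075,.08): print(z,onz("top",T(196.5,273.5),z),onz("side",S(199.5,113.5),z))
r,R=rel(M);print("rel",r,np.degrees(np.arctan2(R[1,1],R[0,1])))
E
```

```text
[0.50912008 0.00706755 0.07984031] [ 0.4543232  -0.01625086  0.07735406] [ 0.48172164 -0.00459165  0.07859718] 0.05960391727590801 23.05182581427568
dish [ 0.48191355 -0.00470889  0.092     ]
0.10331798231186581 113.77562258066523
0.12025649212623249 -155.4704891256416
0.10514052233545547 -63.66666473973659
0.11560122783410699 25.411466265236857
0.075 [ 0.48114554 -0.00454658  0.075     ] [ 0.48265437 -0.00092205  0.075     ]
0.08 [ 0.48113758 -0.00446583  0.08      ] [ 0.4815775  -0.00631042  0.08      ]
rel [ 0.09352768 -0.18789711  0.15042483] -64.80446448971573
```

The sleeve is nearly upright and centred at (0.482,-0.005,0.079). Moving over it with fingers at 45 mm.

```bash
echo '[{"aperture":0.045,"pos":[0.03,-0.06,0]},{"aperture":0.045,"pos":[0.06,-0.12,0]},{"aperture":0.045,"pos":[0.0935,-0.188,0]},{"aperture":0.045,"pos":[0.0935,-0.188,0]},{"aperture":0.045,"pos":[0.0935,-0.188,0]},{"aperture":0.045,"pos":[0.0935,-0.188,0.04]},{"aperture":0.045,"pos":[0.0935,-0.188,0.06]},{"aperture":0.045,"pos":[0.0935,-0.188,0.06]}]' > next.json && python3 jog.py next.json; python3 - <<'E'
from h import *
r,R=rel([.4817,-.0046,.078]);print(r)
cv2.imwrite("pics/c7.png",crop("side",240,140,90,120,5))
E
```

```text
t: 8.3
position: [0.4818, -0.0059, 0.1499]
ee_rot: [-3.065, -0.683, 0.006]
ft_force: [-0.0, -0.7, -0.0]
gripper_width: 0.0451
gripper_force: 0.0
[ 0.00074484 -0.00104157  0.09074108]
```

View pics/c7.png

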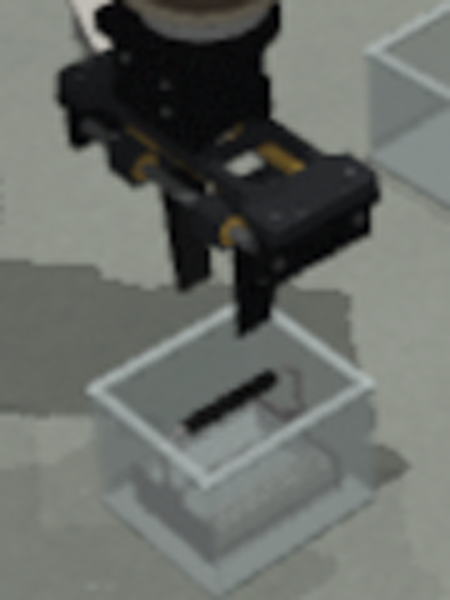

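The fingers hover centred over the sleeve, which is at (230,403), and the walls are clear on both sides. Descending 90 mm, gripping, and lifting slightly.

```bash
echo '[{"aperture":0.045,"pos":[0,0,0.02]},{"aperture":0.045,"pos":[0,0,0.045]},{"aperture":0.045,"pos":[0,0,0.07]},{"aperture":0.045,"pos":[0,0,0.085]},{"aperture":0.045,"pos":[0,0,0.09]},{"aperture":0.035,"pos":[0,0,0.09]},{"aperture":0.025,"pos":[0,0,0.09]},{"aperture":0.015,"pos":[0,0,0.09]},{"aperture":0.005,"pos":[0,0,0.09]},{"aperture":0.005,"pos":[0,0,0.09]}]' > next.json && python3 jog.py next.json 30
```

```text
t: 9.6
position: [0.4827, -0.005, 0.0619]
ee_rot: [3.066, 0.685, 0.001]
ft_force: [-0.2, -0.5, 3.4]
gripper_width: 0.0105
gripper_force: 30.0
```

```bash
echo '[{"aperture":0.005,"pos":[0,0,-0.005]},{"aperture":0.005,"pos":[0,0,-0.015]},{"aperture":0.005,"pos":[0,0,-0.03]},{"aperture":0.005,"pos":[0,0,-0.045]},{"aperture":0.005,"pos":[0,0,-0.06]},{"aperture":0.005,"pos":[0,0,-0.08]},{"aperture":0.005,"pos":[0,0,-0.1]},{"aperture":0.005,"pos":[0,0,-0.12]},{"aperture":0.005,"pos":[0,0,-0.132]},{"aperture":0.005,"pos":[0,0,-0.137]}]' > next.json && python3 jog.py next.json; echo '[{"aperture":0.005},{"aperture":0.005},{"aperture":0.005},{"aperture":0.005},{"aperture":0.005},{"aperture":0.005},{"aperture":0.005},{"aperture":0.005},{"aperture":0.005},{"aperture":0.005}]' > next.json && python3 jog.py next.json; python3 - <<'E'
from h import *
cv2.imwrite("pics/c8.png",np.hstack([crop("side",240,100,100,150,4),crop("top",270,150,100,150,4)]))
E
```

```text
t: 10.85
position: [0.4825, -0.005, 0.1992]
ee_rot: [3.066, 0.685, 0.001]
ft_force: [-0.2, 0.3, -3.5]
gripper_width: 0.0105
gripper_force: 30.0
t: 12.1
position: [0.4825, -0.005, 0.1986]
ee_rot: [-3.066, -0.685, -0.0]
ft_force: [-0.3, -0.2, -3.2]
gripper_width: 0.01
gripper_force: 30.0
```

View pics/c8.png

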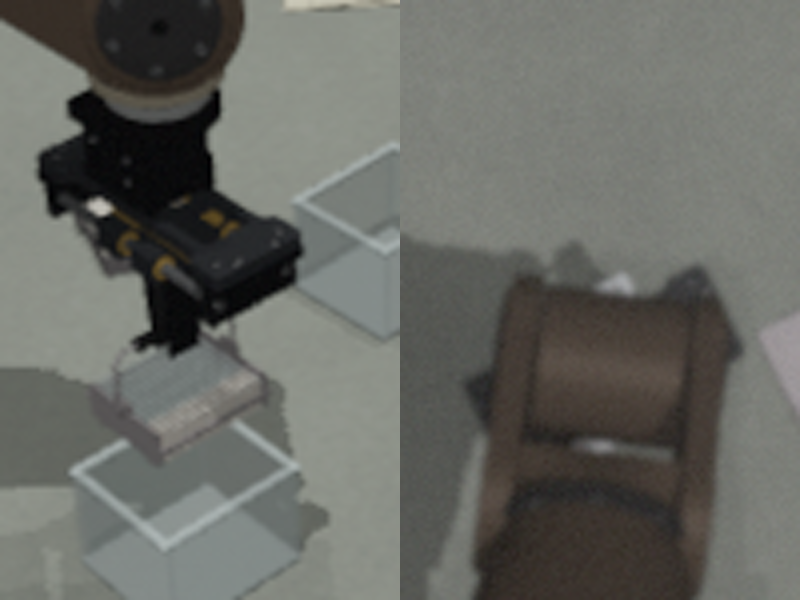

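The rack hangs level and clear above the dish, and the lid is off to the side. I'll hold it a few more seconds, then hand in.

```bash
for i in 1 2; do echo '[{"aperture":0.005},{"aperture":0.005},{"aperture":0.005},{"aperture":0.005},{"aperture":0.005},{"aperture":0.005},{"aperture":0.005},{"aperture":0.005},{"aperture":0.005},{"aperture":0.005}]' > next.json && python3 jog.py next.json; done; python3 -c "
from plant import ctrl, cams
print(ctrl.finish_job())"
```

```text
t: 13.45
position: [0.4825, -0.005, 0.1986]
ee_rot: [-3.066, -0.685, -0.0]
ft_force: [0.5, -0.1, -2.6]
gripper_width: 0.0099
gripper_force: 30.0
t: 14.7
position: [0.4825, -0.005, 0.1986]
ee_rot: [-3.066, -0.685, -0.0]
ft_force: [-0.7, 0.4, -3.3]
gripper_width: 0.0101
gripper_force: 30.0
the job is handed in; nothing more can be done
None
```

The job is handed in (no score was reported back): the lid lies flat, knob up, on the bench about 21 cm from the dish, and the arm is still holding the slide rack by its handle, level and about 5 cm above the dish's rim.

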